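Load a steel bar into a spindle block against its hidden depth stop

ROBOT

A 6-joint arm with a two-finger parallel gripper is mounted at the origin on a cart in front of the work surface, level with it; the furniture and walls round the work are solid. World frame = base frame: x ahead of the robot, y to its left, z up, the work surface at z = 0. Lengths are in mm, angles in degrees, forces in N, time in s.
With the tool pointing down it reaches from about 375 to 825 mm from the base axis. Payload 5.5 kg.
Tool frame: the origin (TCP) lies at the very end of the fingers, on their centre line; the grasp point (between the pads) lies 19 mm behind it; z points along the fingers, y is the line along which they close (so a half turn about z gives the same grasp; the last joint's range is limited). The gripper opens to 85 mm and grips with 20 to 120 N. Pads are 22 mm wide; open, the fingers measure 114 mm over their backs; the gripper's body (76 mm by 85 mm) begins 54 mm behind the grasp point. The pads swing forward as they close: fully open they stand 13 mm farther back than shut.
Start: joints at [-70.875, 17.962, -2.699, 69.339, 0, 90], TCP at [196.578, -566.879, 231.299] pointing down, gripper open.
Joint ranges: [-152.73, 152.73], [-39.44, 99.34], [-58.76, 71.6], [-118.89, 123.64], [-81.53, 83.1], [-180, 180]. Speed limits (degrees/s): [136.94, 136.94, 172.46, 180, 180, 180].

INTERFACE

Orientations are given as [roll, pitch, yaw] about the fixed x, y, z axes, in that order (R = Rz(yaw) Ry(pitch) Rx(roll)).
In Python, from rig import arm, vision, job, find_in, landmark_of gives the robot as it stands.
- The arm moves only by the tool play_rows, never from a script. Its argument "rows" is a list of rows, each an object with "delta_pos": the shift along the tool's x, y, z in cm, a list of three; "rot": the turn, a rotation vector about the tool's x, y, z in rad, a list of three; "jaw": the opening in per cent of the stroke, from 0 (shut) to 100 (fully open). In form: [{"delta_pos": [dx, dy, dz], "rot": [rx, ry, rz], "jaw": jaw}, ...]. A call has 1 to 12 rows; each row shifts and turns the commanded pose from where the row before left it, along the tool's axes as they then stand; what a row does not reach is not made up. A row lasts 1/8 s, in which the tool goes at most 62.5 mm and 10.7 degrees, less where a joint would pass 70% of its speed; a pose out of reach is approached as far as the arm can. A call is refused whole if a number of a shift passes 6.25 or a number of a turn 0.188, either way. A call with a gripper value outside its range is refused whole. The fingers move at their own pace and stop on an object; the grip force is fixed at half the most. Time passes only in rows, so rows that do not move let the fingers close. It gives the time, the measured TCP pose, the force, the opening and the grip force at its end, in the units of the state.
- arm.sense(): the state, without advancing time (a new reading comes with each control period).
- vision.get_image(name): name is "side" or "top"; returns (picture, depth): 400x640x3 uint8, red, green, blue; 400x640 float32, mm along the optical axis (not along the pixel's ray), 0 where there is no reading.
- vision.camera_model(name): a dict with "intrinsics" (3x3 intrinsics, pixels), "extrinsics" (4x4, takes a point from camera to world coordinates). Camera axes: x right, y down, z forward; pixel columns grow to the right and rows downward; lengths in mm; the calibration is good to about 2 mm. A picture is of the moment at which its call begins. camera_model takes no time and is no camera call.
- job.sign_off(): hands the job in; it is judged then, once.
Trained networks look in the newest picture that a camera, given by its name, has taken for a name from the list of things; names that differ only in an ending like _2 or _b are one class to them, and where a whole thing is asked for, a point or a joint stands for the part that bears it (a point fixed in the world has none). Each returns a list of dicts, best first, with "confidence" (0 to 1); they miss things now and then, are a little off and sometimes report something else, mostly with a low value. They report only what shows in the picture. A call takes as long as a camera call.
- find_in(name, camera): "bbox" ([left, top, right, bottom] in pixels, round what is visible of it).
- landmark_of(name, camera): "uv" ([column, row] in pixels: a listed point, or the origin of a listed thing).
The state is a dict: "time_s": time; "joint_pos": joint angles; "dq": joint speeds; "tau": joint torques, N m; "position": TCP position; "eef_rot": TCP orientation; "force": force on the tool from outside, world axes, zero at the start; "ft_torque": the same for the moment, N m; "width": finger opening in mm; "finger_force": force on a finger pad.
Only numpy, scipy, OpenCV 4.12 (cv2) and the standard library are available. Lean on these libraries where they do the work, as an engineer would, in place of code of your own. Each camera call takes 0.05 s, during which the arm holds its last target. There are 200 camera calls.

TASK

Take the steel bar off the two V blocks and start it in the bore of the green spindle block, push it about 70 mm in and let go of it there. Then take hold of it again further back, near its tail, and push it gently home until it rests against the depth stop hidden in the bore, which must not be shoved back. Let go of the bar and leave the other things on the bench where they are.

Things in the scene. Friction and masses are not known exactly. Their poses are not given: they have to be found in the camera images.
- bar: Bright steel bar, 16 mm in diameter, 200 mm long, ends alike with 2.5 x 4 mm chamfers, about 0.25 kg. Origin at its middle on its axis, x along it. At first it lies on two V blocks, axis 32 mm above the bench, top flush with theirs; grip it in its middle, in the 85 mm gap between them. Let go part way in, its tail droops some 4 mm; held so it binds, level it slides.
- spindle_block: Fixed green block, 190 mm long, 64 wide, 75 high, on a steel foot 104 wide, 16 high. Origin: centre of its underside; x is the way the bar goes in, z up. The bore hides a depth stop, its face anywhere from 115 to 150 mm behind the mouth. Only friction holds it: above 20 N it slides back. Sliding the bar alone takes 1 to 4 N; a rise of several N along the bore beyond 110 mm is the stop.
- bore_mouth (a point): Centre of the bore's mouth, in the block's -x face (which looks roughly to the robot's left), 95 mm from the block's centre, 55 mm above the bench, 20 mm under the block's top; axes as the block's, x into the bore. The bore is straight, level, plain, 17.5 mm in diameter, with no funnel.
- v_block_a: One of two fixed ground steel V blocks, 50 mm along the groove, 60 mm wide, 40 mm high. Origin at the centre of its underside; x along the groove. Its centre lies 67.5 mm from the middle of the bar at the start.
- v_block_b: The other V block, the same, 135 mm from the first along the groove.
- hammer: Bystander: fitter's hammer, wooden handle, 95x282x24 mm, lying at the front left. Origin at the centre of its underside.
- flange: Bystander: turned grey flange, 64 mm across, 35 mm high. Origin at the centre of its underside.
- collet_0: Bystander: grey collet, 29 mm across, 32 mm high, far back. Origin at the centre of its underside.
- collet_1: Bystander: a second such collet. Origin at the centre of its underside.
- spanner_17: Bystander: spanner, 186 mm long, lying far back. Origin at the centre of its underside.
- jar_corundum: Bystander: brown jar with a black lid, 58 mm across, 89 mm high, standing behind the pale box. Origin at the centre of its underside.

How it is judged (in metres and radians):
On the way, in this order (a step that is already met when the one before it is completed fails the run):
1. the bar stands 40 to 105 mm deep in the bore and the fingers have let go of it (x of bar in the frame of bore_mouth between -0.06 and 0.005 m and y of bar in the frame of bore_mouth between -0.01 and 0.01 m and z of bar in the frame of bore_mouth between -0.01 and 0.01 m and angle between the x axis of bar and the x axis of bore_mouth, either way round below 0.08 rad and contact force between the fingers and bar below 0.1 N), for 0.2 s.
2. the bar's end is within 2 mm of the depth stop's face (distance between bar and depth_stop_c0 below 0.107 m and y of bar in the frame of bore_mouth between -0.01 and 0.01 m and z of bar in the frame of bore_mouth between -0.01 and 0.01 m and angle between the x axis of bar and the x axis of bore_mouth, either way round below 0.08 rad), for 0.2 s.
At the end, for the whole second after the job is handed in: The bar lies in the bore in line with it, its inner end within 2 mm of the face of the depth stop, released and at rest (all of step 2 and contact force between the fingers and bar below 0.1 N and linear speed of bar below 0.01 m/s); the robot touches nothing.
It fails at once if the depth stop is shoved back more than 2.5 mm (distance of depth_stop_c0 from where it was at the start of the episode above 0.0025 m).
It fails at once if the bar is forced against the block with more than 60 N (contact force between bar and spindle_block above 60 N).
It fails at once if a bystander (hammer, flange, collet, spanner or jar) is moved more than 20 mm (distance of any of hammer, flange, collet_0, collet_1, spanner_17, jar_corundum from where it was at the start of the episode above 0.02 m).
It also fails if it takes over 64 s, if anything falls off the work surface, if the arm or the gripper's body presses on something with over 40 N, if the wrist force passes 120 N, or if a joint passes its speed limit or range.

## Working session

There is one attempt and no reset: what is moved stays moved. The work goes in short steps, Python scripts to look and compute and a tool call to move; the robot and the scene stay as the last step left them, time stands still between calls to the robot, and variables do not carry over. Pictures are saved under pics/ and viewed, at most 10 in all, crops included, and the job is handed in when it is done.

Besides the shell and the picture viewer there is one more tool, called after ">>>" as name(argument=value, ...), one argument or row to a line, values as JSON. play_rows: Moves the arm, as the interface text tells. Its arguments: {"type":"object","properties":{"rows":{"type":"array"}},"required":["rows"]}

```bash
ls; mkdir -p pics; cat > h.py <<'E'
import numpy as np, cv2
from rig import arm, vision, job, find_in, landmark_of
def cloud(n):
    im,d=vision.get_image(n); m=vision.camera_model(n)
    K=np.array(m["intrinsics"]);T=np.array(m["extrinsics"])
    v,u=np.indices(d.shape); 
    P=np.stack([(u-K[0,2])/K[0,0]*d,(v-K[1,2])/K[1,1]*d,d],-1)@T[:3,:3].T+T[:3,3]
    P[d==0]=np.nan
    return im,d,P,K,T
E
python3 - <<'E'
from h import *
for n in("side","top"):
    im,d,P,K,T=cloud(n); cv2.imwrite(f"pics/{n}0.png",im[...,::-1]); np.savez(f"{n}0.npz",P=P,im=im)
    print(n,K.tolist(),T.round(3).tolist())
    for t in("bar","spindle_block","v_block_a","bore_mouth"):
        for r in find_in(t,n)[:2]+landmark_of(t,n)[:2]:
            print(t,{k:np.round(v,2).tolist() for k,v in r.items()})
print(arm.sense())
E
```

```text
pics
side [[408.5699279454981, 0.0, 318.97695196587347], [0.0, 408.5699279454981, 194.82957862291025], [0.0, 0.0, 1.0]] [[0.881, 0.213, -0.423, 1026.822], [0.473, -0.428, 0.77, -526.568], [-0.017, -0.878, -0.478, 563.565], [0.0, 0.0, 0.0, 1.0]]
bar {'bbox': [248.6, 179.9, 300.4, 212.1], 'confidence': 0.87}
bar {'uv': [277.9, 196.9], 'confidence': 0.6}
bar {'uv': [343.3, 310.0], 'confidence': 0.47}
spindle_block {'bbox': [267.3, 220.2, 316.6, 282.3], 'confidence': 0.89}
v_block_a {'bbox': [277.5, 179.0, 306.9, 198.1], 'confidence': 0.94}
v_block_a {'bbox': [248.1, 194.9, 274.5, 222.3], 'confidence': 0.88}
v_block_a {'uv': [265.9, 216.0], 'confidence': 0.95}
v_block_a {'uv': [293.2, 195.9], 'confidence': 0.7}
bore_mouth {'bbox': [266.0, 216.6, 315.2, 287.7], 'confidence': 0.93}
bore_mouth {'uv': [295.4, 226.1], 'confidence': 0.81}
top [[369.7089469205933, 0.0, 320.9813544451615], [0.0, 369.7089469205933, 198.8458276604692], [0.0, 0.0, 1.0]] [[-0.013, -0.997, 0.077, 519.43], [-1.0, 0.013, 0.003, 269.064], [-0.004, -0.077, -0.997, 1123.946], [0.0, 0.0, 0.0, 1.0]]
bar {'bbox': [287.4, 245
[... 486 characters left out ...]
.9], 'confidence': 0.89}
{'time_s': 0.9, 'joint_pos': array([-7.08745035e+01,  1.79616190e+01, -2.69952858e+00,  6.93391990e+01,
       -3.45634218e-05,  9.00018571e+01]), 'dq': array([-0.02279866,  0.0975619 , -0.06680803,  0.01126545,  0.0373273 ,
       -0.00104647]), 'tau': array([ 1.43907324e-03, -5.39444232e+01,  3.40054965e+01,  1.32375833e-03,
        1.14587028e-04,  5.35822011e-06]), 'position': array([ 196.57918574, -566.87147789,  231.29898047]), 'eef_rot': array([-1.79999653e+02,  3.45746569e-05,  1.91236394e+01]), 'force': array([ 0.48880804, -0.638842  ,  0.24914051]), 'ft_torque': array([ 0.00735324, -0.03893325,  0.00304205]), 'finger_force': 0.0, 'width': 85.51688609617042}
```

View pics/top0.png

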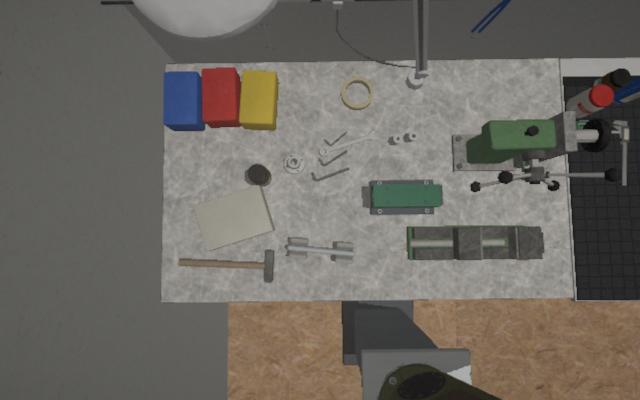

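View pics/side0.png

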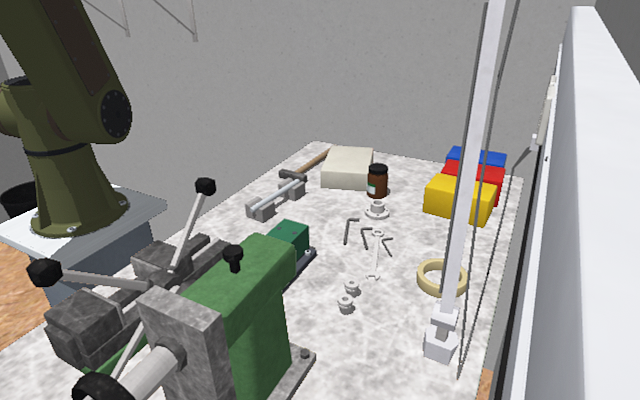

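The top view shows the bar on its V blocks, from (287,245) to (354,254), and the green spindle block with its mouth at about (371,196). The side view shows the same pair, with the block partly hidden behind the drill press.

```bash
cat >> h.py <<'E'
def rays(uv,z,K,T):
    uv=np.atleast_2d(np.asarray(uv,float)); r=np.c_[(uv[:,0]-K[0,2])/K[0,0],(uv[:,1]-K[1,2])/K[1,1],np.ones(len(uv))]@T[:3,:3].T
    return T[:3,3]+r*((z-T[2,3])/r[:,2])[:,None]
E
python3 - <<'E'
from h import *
im,d,P,K,T=cloud("top")
hsv=cv2.cvtColor(im,cv2.COLOR_RGB2HSV)
s=np.s_[170:225,355:450]
Z=P[...,2]
np.set_printoptions(linewidth=250,precision=1,suppress=True)
print(Z[172:222:4,364:448:4]); 
print(Z[238:264:2,284:360:4])
# block top: height + green
m=np.zeros(Z.shape,bool); m[s]=(Z[s]>65)&(Z[s]<90)
n,l,st,c=cv2.connectedComponentsWithStats(m.astype(np.uint8)); i=1+np.argmax(st[1:,4]); m=l==i
print("block z",np.median(Z[m]),st[i])
v,u=np.nonzero(m); X=rays(np.c_[u,v],75,K,T)[:,:2]
print(cv2.minAreaRect(X.astype(np.float32)), X.mean(0))
print("pca",np.degrees(np.arctan2(*np.linalg.svd(X-X.mean(0),full_matrices=False)[2][0][::-1])))
cv2.imwrite("pics/c.png",cv2.resize(im[160:270,270:460,::-1],None,fx=4.2,fy=4.2,interpolation=cv2.INTER_CUBIC))
E
```

```text
[[ 1.8 -4.8 -2.6 -1.2 -2.5  0.8 -2.5 -0.   2.1  2.3 -5.4  1.5 -3.1  0.5 -3.1 -1.3 -2.  -0.3  1.7  1.8 -2.3]
 [-1.7  2.2  5.1 -0.3  1.7  1.  -0.6  0.7  3.3 -3.7  3.1  3.  -3.1 -0.2  0.1  0.5  1.5 -0.1 -1.4  1.2 -3.1]
 [-0.4  2.1 15.3 16.4 14.3 15.8 15.1 17.8 21.1 12.4 16.9 17.8 19.3 14.2 13.4 15.9 18.  16.9 -1.4  0.3  4. ]
 [ 2.7  1.7 17.1 75.9 76.9 79.  72.8 74.4 72.4 76.3 78.1 76.3 77.3 70.7 74.4 76.7 74.8 73.7 76.8  0.9  0.1]
 [ 1.1  2.7 65.8 72.  77.  74.8 76.  70.8 74.9 75.8 74.4 72.3 75.2 78.2 72.8 76.5 76.3 77.2 74.7 71.2 -2.2]
 [ 1.9 -0.3 65.8 71.1 71.  75.4 73.6 72.7 79.4 75.1 76.1 81.  80.1 75.7 77.5 74.9 72.9 72.2 73.2 71.4  0.9]
 [-2.4 -0.7 47.4 72.9 73.9 76.9 75.   nan 74.  77.1 77.5 77.  75.  75.4 76.6 73.4 77.6 71.  74.9 69.6  2.3]
 [ 2.5  2.5 62.1 76.  74.5 72.9 77.  75.5 75.4 74.5 73.8 74.3 74.5 73.2 74.9 72.9 75.6 75.  78.8 71.6  0.6]
 [-0.7  1.3 58.9 73.4 75.6 73.9  nan 76.3 75.8 75.6 74.5 72.9 72.8 78.  75.5 77.9 73.8 75.4 73.8 70.6  3.3]
 [ 3.9  1.8 16.1 16.2 13.2 18.9 17.3 20.2 18.9 17.4 15.3  nan 15.9 14.7 17.4 15.9 16.7 17.5 -4.2  3.6 -2.7]
 [ 3.4  0.5 14.8 14.
[... 1070 characters left out ...]
.5 37.9 40.9  2.3]
 [ 2.3  0.2 43.7 39.4 36.5 36.5  3.3 -1.8  0.4  0.8  5.1  2.2  2.  35.4 40.2 39.7 42.5 40.4 -0.1]
 [ 0.4 -1.3 41.4 40.2 40.2 40.3  0.8  1.6  2.4  3.5  2.4  2.   1.1 35.3 34.6 34.7 29.4  1.2  2.4]
 [-4.4  1.7  2.2 40.8 38.2 37.  -0.7  2.4 -0.5  1.5 -1.   1.4  0.9 41.1 40.6 39.4 35.8 -0.9 -1.8]
 [-2.1 -1.9  2.5  1.1  1.6  0.   1.9  3.2  nan -1.8 -2.6 -3.4  0.5 42.9 39.7 44.6 37.9 -0.5 -0.2]
 [ 1.7  1.7  2.6  3.6  4.3 -1.5 -4.2  1.5  1.6 -0.2  1.   1.8 -0.4 42.6 40.3 41.1 42.9 -0.6  0.9]]
block z 75.17518050359286 [ 372  184   71   23 1561]
((608.0111083984375, 28.056373596191406), (198.42344665527344, 62.85063934326172), 89.2535171508789) [608.7  29.4]
pca -90.28634469618639
```

View pics/c.png

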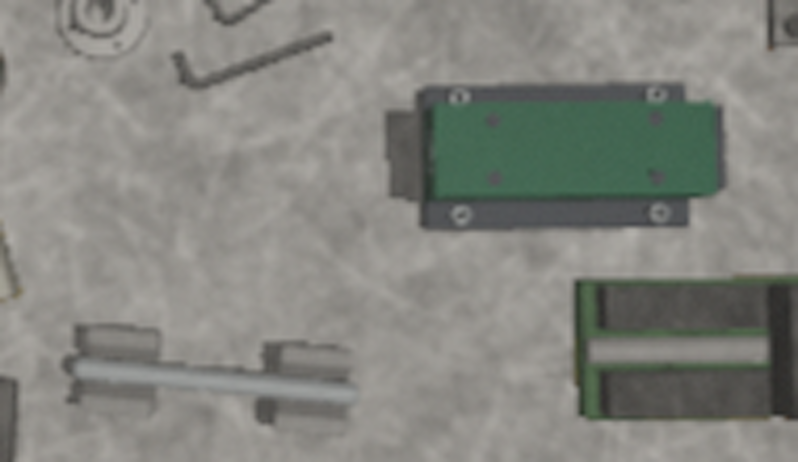

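The crop shows the block's green top from about (373,184) to (441,206) in full-image pixels, lying nearly parallel to world y. The bar lies at about 3–4° to it. Next I fit the edges to sub-pixel.

```bash
cat > blk.py <<'E'
from h import *
def cross(p,lo,hi,n=4):
    # subpixel mid-level position of a 1-D step between lo and hi
    p=p[lo:hi].astype(float); a,b=p[:2].mean(),p[-2:].mean(); q=(p-(a+b)/2)*np.sign(b-a)
    i=np.nonzero((q[:-1]<0)&(q[1:]>=0))[0]
    return lo+i[0]-q[i[0]]/(q[i[0]+1]-q[i[0]]) if len(i) else np.nan
def line(t,e):
    t,e=np.asarray(t,float),np.asarray(e,float); k=np.isfinite(e)
    for _ in range(4):
        c=np.polyfit(t[k],e[k],1); r=np.abs(e-np.polyval(c,t)); k=r<max(.3,2*np.nanmedian(r))
    return c,np.nanmedian(r)
def block(ims):
    g=np.mean([2.*i[...,1]-i[...,0]-i[...,2] for i in map(lambda a:a.astype(float),ims)],0)
    U=np.arange(382,430)
    ct,rt=line(U,[cross(g[:,u],178,190) for u in U]); cb,rb=line(U,[cross(g[:,u],200,213) for u in U])
    return ct,cb,rt,rb,g
def top_edges(K,T,ct,cb):
    f=lambda c,u:rays([u,np.polyval(c,u)],75,K,T)[0]
    return [f(ct,382),f(ct,430),f(cb,382),f(cb,430)]
E
python3 - <<'E'
from blk import *
ims=[];Zs=[]
for k in range(6):
    im,d,P,K,T=cloud("top"); ims.append(im);Zs.append(P[...,2])
Z=np.nanmedian(Zs,0)
ct,cb,rt,rb,g=block(ims); E=top_edges(K,T,ct,cb)
print(ct,cb,rt,rb); 
for a,b in((E[0],E[1]),(E[2],E[3])): print("edge yaw",np.degrees(np.arctan2(*(b-a)[1::-1]))%360-360,a[:2],b[:2])
print("width",(E[0]+E[1]-E[2]-E[3])[0]/2,"cx",(E[0]+E[1]+E[2]+E[3])[0]/4)
print("row profile 195",g[195,366:380].round(), g[195,434:448].round())
print("col",g[180:212,400].round())
print("Z row",Z[192:198,366:378].round().tolist())
L=[np.nan if 0 else cross(g[v],366,380) for v in range(187,204)];R=[cross(g[v],434,448) for v in range(187,204)]
print("L",np.nanmedian(L),"R",np.nanmedian(R))
for z in(75,):print(rays([[np.nanmedian(L),196],[np.nanmedian(R),196]],z,K,T))
# bar, gap columns
U=np.arange(313,331)
m=[np.mean(np.nonzero(Z[240:262,u]>20)[0])+240 for u in U]; n=[(Z[240:262,u]>20).sum() for u in U]
c,r=line(U,m); print("bar",c,r,np.mean(n)*2.95)
A=rays([[300,np.polyval(c,300)],[342,np.polyval(c,342)]],33,K,T); print(A, np.degrees(np.arctan2(*(A[1]-A[0])[1::-1])))
# bright centroid over whole bar
h=np.mean(ims,0).mean(-1)
print(h[240:262,322].round().tolist(), h[250,282:292].round().tolist())
# ends along axis using brightness
for u in list(range(284,292))+list(range(349,359)): 
    v=np.polyval(c,u); print(u,round(v,1),h[int(round(v)),u].round(),Z[int(round(v)),u].round(),end=' | ')
E
```

```text
[-7.71535750e-03  1.86868512e+02] [-8.14705895e-03  2.09931774e+02] 0.05058165628270217 0.03703979900190291
edge yaw -90.31657093372303 [640.57032793  98.04476414] [639.81466544 -38.72025873]
edge yaw -90.27825261787785 [575.18642402  99.70741971] [574.52537062 -36.41087668]
width 65.33659936554449 cx 607.5241970009375
row profile 195 [ 2.  1.  2.  2.  6. 13. 14. 35. 53. 55. 54. 54. 54. 53.] [56. 56. 55. 55. 56. 57. 27. -0.  2.  2.  2.  2.  3.  3.]
col [ 2.  2. -2. -1. 35. 53. 54. 54. 55. 54. 54. 54. 54. 54. 55. 56. 56. 56.
 56. 55. 55. 55. 56. 57. 57. 57. 47. 20.  2. -1. -0. -1.]
Z row [[1.0, 0.0, -1.0, 1.0, 19.0, 46.0, 69.0, 76.0, 74.0, 76.0, 76.0, 74.0], [1.0, 1.0, -3.0, -1.0, 20.0, 46.0, 67.0, 75.0, 73.0, 73.0, 76.0, 73.0], [1.0, -1.0, -1.0, 0.0, 18.0, 45.0, 68.0, 75.0, 77.0, 75.0, 76.0, 76.0], [1.0, 0.0, -1.0, -1.0, 19.0, 43.0, 46.0, 75.0, 75.0, 75.0, 76.0, 76.0], [-1.0, 1.0, 2.0, -1.0, 18.0, 44.0, 46.0, 75.0, 75.0, 76.0, 77.0, 75.0], [0.0, 1.0, 0.0, -0.0, 18.0, 44.0, 46.0, 75.0, 74.0, 74.0, 76.0, 74.0]]
L 372.6038961038961 R 439.91812865497076
[[606.35432882 125.6395766   75.  
[... 162 characters left out ...]
    ]
 [446.59015228 213.25751874  33.        ]] -96.01213186598265
[150.0, 150.0, 151.0, 149.0, 143.0, 139.0, 141.0, 111.0, 112.0, 136.0, 154.0, 153.0, 142.0, 136.0, 146.0, 151.0, 152.0, 149.0, 145.0, 143.0, 147.0, 147.0] [134.0, 136.0, 137.0, 135.0, 133.0, 112.0, 93.0, 105.0, 113.0, 115.0]
284 246.6 122.0 -0.0 | 285 246.7 88.0 0.0 | 286 246.8 86.0 0.0 | 287 246.9 109.0 40.0 | 288 247.0 137.0 40.0 | 289 247.0 151.0 41.0 | 290 247.1 153.0 42.0 | 291 247.2 152.0 41.0 | 349 252.7 156.0 42.0 | 350 252.7 156.0 42.0 | 351 252.8 157.0 40.0 | 352 252.9 156.0 42.0 | 353 253.0 154.0 40.0 | 354 253.1 148.0 39.0 | 355 253.2 146.0 -1.0 | 356 253.3 153.0 2.0 | 357 253.4 157.0 2.0 | 358 253.5 155.0 -0.0 |
```

```bash
cat > plan.py <<'E'
from h import *
from scipy.spatial.transform import Rotation as R
def pose():
    s=arm.sense(); return np.array(s["position"]),R.from_euler("xyz",s["eef_rot"],degrees=True)
def rows(p,r,wps,step=60,rot=10.0):
    """wps: (pos, rpy deg). prints rounded rows, tracking rounding"""
    out=[]
    for tp,te in wps:
        tp=np.array(tp,float);tr=R.from_euler("xyz",te,degrees=True)
        n=int(max(1,np.ceil(np.linalg.norm(tp-p)/step),np.ceil(np.degrees((r.inv()*tr).magnitude())/rot)))
        for k in range(n,0,-1):
            d=np.round(r.inv().apply((tp-p)/k)/10,2); w=np.round((r.inv()*tr).as_rotvec()/k,3)
            out.append((d.tolist(),w.tolist())); p=p+r.apply(d*10); r=r*R.from_rotvec(w)
    for o in out: print(*o)
    print("end",p.round(2),r.as_euler("xyz",degrees=True).round(2)); return p,r
E
python3 - <<'E'
from plan import *
im,d,P,K,T=cloud("top"); X,Y,Z=P[...,0],P[...,1],P[...,2]
for x in range(300,700,50):
    print(x,[int(np.nanpercentile(Z[(abs(X-x)<25)&(abs(Y-y)<25)],98)) if ((abs(X-x)<25)&(abs(Y-y)<25)&(Z==Z)).any() else -1 for y in range(-550,400,50)])
p,r=pose()
rows(p,r,[((310,-400,235),(180,0,35)),((420,-150,235),(180,0,55)),((453.2,120,200),(180,0,75)),((453.2,275.7,130),(180,0,84))])
E
```

```text
300 [4, 3, 5, 5, 3, 4, 4, 4, 3, 4, 3, 3, 3, 4, 4, 5, 4, 5, 3]
350 [4, 4, 4, 4, 4, 4, 4, 4, 4, 4, 4, 4, 4, 4, 4, 4, 4, 4, 4]
400 [4, 3, 4, 4, 4, 4, 30, 29, 4, 25, 28, 28, 4, 4, 4, 42, 39, 4, 3]
450 [4, 4, 4, 5, 102, 115, 115, 66, 114, 113, 66, 65, 4, 4, 4, 43, 43, 43, 42]
500 [4, 4, 5, 4, 101, 116, 114, 65, 113, 112, 65, 64, 4, 3, 4, 38, 4, 40, 42]
550 [3, 4, 4, 5, 4, 4, 5, 5, 4, 4, 25, 19, 18, 25, 5, 4, 4, 4, 4]
600 [3, 3, 4, 316, 315, 4, 210, 4, 305, 4, 78, 78, 79, 78, 64, 4, 4, 4, 4]
650 [4, 4, 4, 319, 318, 261, 226, 270, 308, 4, 78, 78, 78, 77, 45, 4, 7, 6, 5]
[4.05, -3.01, -0.09] [0.0, 0.0, -0.069]
[4.24, -2.73, -0.09] [0.0, 0.0, -0.069]
[4.42, -2.43, -0.09] [0.0, 0.0, -0.07]
[4.58, -2.11, -0.1] [0.0, 0.0, -0.069]
[4.67, -2.83, -0.0] [0.0, 0.0, -0.07]
[4.86, -2.5, -0.0] [0.0, 0.0, -0.07]
[5.02, -2.16, -0.0] [0.0, 0.0, -0.07]
[5.16, -1.8, -0.0] [0.0, 0.0, -0.07]
[5.27, -1.43, -0.0] [0.0, 0.0, -0.069]
[4.8, -2.55, 0.7] [-0.0, 0.0, -0.07]
[4.97, -2.21, 0.7] [-0.0, 0.0, -0.07]
[5.12, -1.86, 0.7] [-0.0, 0.0, -0.07]
[5.23, -1.5, 0.7] [-0.0, 0.0, -0.07]
[5.32, -1.13, 0.7] [-0.0, 0.0, -0.069]
[5.01, -1.34, 2.33] [-0.0, 0.0, -0.052]
[5.08, -1.08, 2.33] [-0.0, 0.0, -0.053]
[5.13, -0.82, 2.34] [-0.0, 0.0, -0.052]
end [453.2  275.71 129.99] [-180.      0.     83.98]
```

>>> play_rows(
  rows=[
    {"delta_pos":[4.05,-3.01,-0.09],"rot":[0,0,-0.069],"jaw":100},
    {"delta_pos":[4.24,-2.73,-0.09],"rot":[0,0,-0.069],"jaw":100},
    {"delta_pos":[4.42,-2.43,-0.09],"rot":[0,0,-0.07],"jaw":100},
    {"delta_pos":[4.58,-2.11,-0.1],"rot":[0,0,-0.069],"jaw":100},
    {"delta_pos":[4.67,-2.83,0],"rot":[0,0,-0.07],"jaw":100},
    {"delta_pos":[4.86,-2.5,0],"rot":[0,0,-0.07],"jaw":100},
    {"delta_pos":[5.02,-2.16,0],"rot":[0,0,-0.07],"jaw":100},
    {"delta_pos":[5.16,-1.8,0],"rot":[0,0,-0.07],"jaw":100},
    {"delta_pos":[5.27,-1.43,0],"rot":[0,0,-0.069],"jaw":100},
  ],
)

```text
time_s: 2.42
position: [420.6, -148.4, 235.3]
eef_rot: [179.9, -0.0, 55.1]
force: [1.1, -0.0, 0.3]
width: 85.3
finger_force: 0.0
```

>>> play_rows(
  rows=[
    {"delta_pos":[4.8,-2.55,0.7],"rot":[0,0,-0.07],"jaw":100},
    {"delta_pos":[4.97,-2.21,0.7],"rot":[0,0,-0.07],"jaw":100},
    {"delta_pos":[5.12,-1.86,0.7],"rot":[0,0,-0.07],"jaw":100},
    {"delta_pos":[5.23,-1.5,0.7],"rot":[0,0,-0.07],"jaw":100},
    {"delta_pos":[5.32,-1.13,0.7],"rot":[0,0,-0.069],"jaw":100},
    {"delta_pos":[5.01,-1.34,2.33],"rot":[0,0,-0.052],"jaw":100},
    {"delta_pos":[5.08,-1.08,2.33],"rot":[0,0,-0.053],"jaw":100},
    {"delta_pos":[5.13,-0.82,2.34],"rot":[0,0,-0.052],"jaw":100},
    {"delta_pos":[0,0,0],"rot":[0,0,0],"jaw":100},
  ],
)

```text
time_s: 3.55
position: [451.8, 278.3, 128.1]
eef_rot: [-179.9, 0.1, 84.3]
force: [-1.3, -1.3, -0.0]
width: 85.5
finger_force: 0.0
```

>>> play_rows(
  rows=[
    {"delta_pos":[0,0,2.4],"rot":[0,0,0],"jaw":100},
    {"delta_pos":[0,0,2.4],"rot":[0,0,0],"jaw":100},
    {"delta_pos":[0,0,2.4],"rot":[0,0,0],"jaw":100},
    {"delta_pos":[0,0,2.3],"rot":[0,0,0],"jaw":100},
    {"delta_pos":[0,0,2.0],"rot":[0,0,0],"jaw":100},
    {"delta_pos":[0,0,0],"rot":[0,0,0],"jaw":100},
    {"delta_pos":[0,0,0],"rot":[0,0,0],"jaw":60},
    {"delta_pos":[0,0,0],"rot":[0,0,0],"jaw":60},
  ],
)

```text
time_s: 4.55
position: [454.1, 276.0, 16.2]
eef_rot: [179.9, -0.1, 84.0]
force: [0.4, -0.3, 0.3]
width: 52.3
finger_force: 0.0
```

>>> play_rows(
  rows=[
    {"delta_pos":[0,0,0],"rot":[0,0,0],"jaw":22},
    {"delta_pos":[0,0,0],"rot":[0,0,0],"jaw":22},
    {"delta_pos":[0,0,0],"rot":[0,0,0],"jaw":22},
    {"delta_pos":[0,0,0],"rot":[0,0,0],"jaw":22},
  ],
)

```text
time_s: 5.05
position: [453.0, 275.8, 15.0]
eef_rot: [-180.0, -0.0, 84.0]
force: [-1.6, 0.6, 0.6]
width: 18.5
finger_force: 0.5
```

>>> play_rows(
  rows=[
    {"delta_pos":[0,0,0],"rot":[0,0,0],"jaw":18},
    {"delta_pos":[0,0,0],"rot":[0,0,0],"jaw":18},
  ],
)

```text
time_s: 5.3
position: [451.6, 275.9, 14.8]
eef_rot: [-179.8, -0.0, 84.0]
force: [-5.2, 1.5, 3.9]
width: 15.7
finger_force: 9.4
```

>>> play_rows(
  rows=[
    {"delta_pos":[0,-0.1,0],"rot":[0,0,0],"jaw":10},
    {"delta_pos":[0,0,0],"rot":[0,0,0],"jaw":0},
    {"delta_pos":[0,0,0],"rot":[0,0,0],"jaw":0},
    {"delta_pos":[0,0,0],"rot":[0,0,0],"jaw":0},
  ],
)

```text
time_s: 5.8
position: [451.6, 275.9, 15.0]
eef_rot: [-179.9, -0.0, 84.0]
force: [-5.9, -0.1, 5.9]
width: 14.2
finger_force: 58.6
```

```bash
python3 -c "
from h import *
for k in range(3):
    s=arm.sense(); print({k:np.round(v,2).tolist() for k,v in s.items() if k in('time_s','position','eef_rot','force','ft_torque','width','finger_force')}); vision.get_image('top')"
```

```text
{'time_s': 5.8, 'position': [451.62, 275.91, 15.01], 'eef_rot': [-179.94, -0.01, 83.99], 'force': [-5.87, -0.12, 5.86], 'ft_torque': [0.16, 1.05, 0.01], 'finger_force': 58.56, 'width': 14.18}
{'time_s': 5.85, 'position': [451.62, 275.89, 15.03], 'eef_rot': [-179.94, -0.01, 84.0], 'force': [-4.52, 0.39, 5.01], 'ft_torque': [0.1, 1.05, -0.05], 'finger_force': 58.56, 'width': 13.4}
{'time_s': 5.9, 'position': [451.59, 275.9, 15.01], 'eef_rot': [-179.94, -0.01, 83.99], 'force': [-5.33, 0.65, 5.29], 'ft_torque': [0.09, 1.01, 0.01], 'finger_force': 58.56, 'width': 13.94}
```

```bash
python3 -c "
from plan import *
p,r=pose(); p,r=rows(p,r,[((451.6,275.9,65),(180,0,84))],25); rows(p,r,[((607,258,40),(180,0,89.7))],25)"
```

```text
[-0.0, -0.0, -2.5] [-0.001, -0.0, -0.0]
[-0.0, -0.0, -2.5] [-0.0, -0.0, -0.0]
end [451.64 275.9   65.04] [-1.8e+02 -1.0e-02  8.4e+01]
[-0.02, 2.23, 0.36] [-0.0, -0.0, -0.014]
[-0.05, 2.23, 0.36] [-0.0, -0.0, -0.014]
[-0.09, 2.23, 0.36] [-0.0, -0.0, -0.014]
[-0.12, 2.23, 0.36] [-0.0, -0.0, -0.014]
[-0.15, 2.23, 0.35] [-0.0, -0.0, -0.015]
[-0.18, 2.23, 0.36] [-0.0, -0.0, -0.014]
[-0.21, 2.23, 0.35] [-0.0, -0.0, -0.015]
end [606.98 257.97  40.03] [-1.800e+02 -1.000e-02  8.973e+01]
```

>>> play_rows(
  rows=[
    {"delta_pos":[0,0,-1.2],"rot":[0,0,0],"jaw":0},
    {"delta_pos":[0,0,-1.9],"rot":[0,0,0],"jaw":0},
    {"delta_pos":[0,0,-1.9],"rot":[0,0,0],"jaw":0},
    {"delta_pos":[-0.02,2.23,0.36],"rot":[0,0,-0.014],"jaw":0},
    {"delta_pos":[-0.05,2.23,0.36],"rot":[0,0,-0.014],"jaw":0},
    {"delta_pos":[-0.09,2.23,0.36],"rot":[0,0,-0.014],"jaw":0},
    {"delta_pos":[-0.12,2.23,0.36],"rot":[0,0,-0.014],"jaw":0},
    {"delta_pos":[-0.15,2.23,0.35],"rot":[0,0,-0.015],"jaw":0},
    {"delta_pos":[-0.18,2.23,0.36],"rot":[0,0,-0.014],"jaw":0},
    {"delta_pos":[-0.21,2.23,0.35],"rot":[0,0,-0.015],"jaw":0},
    {"delta_pos":[0,0,0],"rot":[0,0,0],"jaw":0},
    {"delta_pos":[0,0,0],"rot":[0,0,0],"jaw":0},
  ],
)

```text
time_s: 7.45
position: [606.9, 257.6, 39.9]
eef_rot: [-180.0, 0.0, 89.7]
force: [-1.2, 0.2, -2.5]
width: 14.0
finger_force: 58.8
```

```bash
python3 - <<'E'
from blk import *
ims=[];Zs=[]
for k in range(6):
    im,d,P,K,T=cloud("top"); ims.append(im);Zs.append(P[...,2])
s=arm.sense(); print({k:np.round(v,2).tolist() for k,v in s.items() if k in('time_s','position','eef_rot','force','ft_torque','width','finger_force')})
im=np.mean(ims,0).astype(np.uint8); cv2.imwrite("pics/c2.png",cv2.resize(im[150:240,270:420,::-1],None,fx=5.2,fy=5.2,interpolation=cv2.INTER_CUBIC))
Z=np.nanmedian(Zs,0); np.set_printoptions(linewidth=250)
print(Z[186:206,286:366:4].round())
side=vision.get_image("side")[0]; cv2.imwrite("pics/s2.png",cv2.resize(side[170:290,220:370,::-1],None,fx=5,fy=5,interpolation=cv2.INTER_CUBIC))
E
```

```text
{'time_s': 7.75, 'position': [607.14, 258.07, 40.27], 'eef_rot': [179.99, -0.0, 89.74], 'force': [-0.11, -0.38, -2.89], 'ft_torque': [0.01, 0.01, -0.03], 'finger_force': 58.84, 'width': 13.93}
[[  1.  -0.   0.   0. 545. 563. 565. 566. 563. 564. 566. 568. 568. 569. 571. 571. 571. 568. 566. 573.]
 [  0.  -0.   0.   0. 545. 565. 565. 567. 562. 564. 565. 568. 569. 571. 572. 573. 571. 570. 567. 572.]
 [  0.   1.   1.   1. 544. 566. 567. 568. 563. 564. 566. 568. 570. 571. 573. 573. 573. 571. 570. 572.]
 [ -0.   0.   0.   2. 539. 566. 567. 569. 562. 564. 566. 568. 569. 572. 574. 575. 575. 574. 571. 572.]
 [  1.  -0.  -1.  -0. 537. 566. 567. 569. 567. 563. 566. 568. 571. 574. 575. 576. 576. 575. 572. 572.]
 [ -0.   1.  -0.   1. 531. 567. 568. 570. 570. 563. 566. 568. 573. 575. 576. 577. 576. 577. 575. 572.]
 [ -1.  -0.  -0.  -1.   2. 568. 568. 570. 570. 563. 565. 569. 573. 576. 577. 578. 578. 578. 577. 574.]
 [  1.   0.   1.   0.   0. 543. 569. 570. 571. 562. 565. 569. 573. 576. 578. 579. 579. 579. 578. 576.]
 [  2.  -1.  61.  62.  62. 542. 570. 571. 572. 562. 566. 571. 575. 577. 580. 580. 5
[... 453 characters left out ...]
  60. 529. 573. 573. 573. 571. 570. 575. 579. 580. 584. 585. 586. 587. 587. 586.]
 [ -0.   1.   0.   1.  -0. 513. 573. 573. 573. 573. 569. 574. 579. 582. 583. 586. 587. 588. 588. 588.]
 [ -1.  -1.   1.   1.   1.  -0. 572. 573. 573. 573. 571. 576. 579. 583. 586. 588. 587. 589. 589. 588.]
 [  1.   0.  -1.  -0.   0.   1. 551. 572. 573. 573. 571. 576. 581. 584. 585. 588. 590. 590. 590. 590.]
 [  2.  -1.   1.   1.   1.   0. 530. 573. 573. 573. 571. 577. 581. 584. 588. 588. 590. 592. 591. 592.]
 [  1.  -0.  -1.   2.  -3.  -0. 529. 573. 573. 572. 572. 578. 582. 585. 587. 589. 590. 593. 593. 592.]
 [ -1.  -0.   1.   1.   0.   1. 524. 573. 574. 573. 573. 578. 583. 585. 588. 590. 592. 592. 593. 594.]]
```

View pics/c2.png

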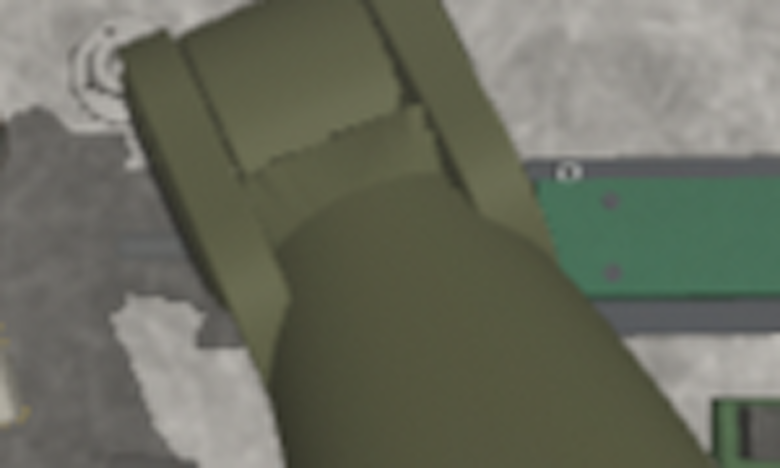

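View pics/s2.png

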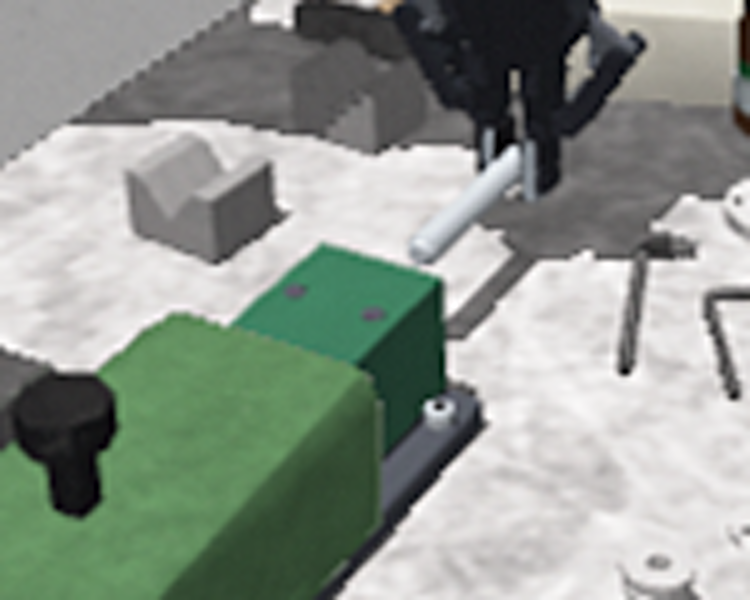

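Top view: the arm hides the bar except for its tail, at columns 293–303, row 196. Side view: the bar is level and clear of the mouth. I'll use the tail in the top view to find the camera-to-robot offset.

```bash
python3 - <<'E'
from blk import *
im=[];Zs=[]
for k in range(6):
    i,d,P,K,T=cloud("top"); im.append(i);Zs.append(P[...,2])
Z=np.nanmedian(Zs,0)
s=arm.sense(); p=s["position"]; y=np.radians(s["eef_rot"][2])
# silhouettes from mean of mask fractions
M=np.mean([(z>30)&(z<90) for z in Zs],0)
for u in range(292,302,2):
    w=M[185:206,u]; v=(w*np.arange(185,206)).sum()/w.sum(); q=rays([u,v],57.5,K,T)[0]
    ax=p[0]+(q[1]-p[1])*np.cos(y)/np.sin(y)
    print(u,w.sum().round(2),v.round(2),q.round(2),"bar axis by robot",ax.round(2),"off",(q[0]-ax).round(2))
print(M[196,286:296], rays([[289,196],[290,196],[291,196],[292,196]],57,K,T)[:,1],"tail y robot",p[1]+100)
h=np.mean(im,0).mean(-1); print(h[190:203,294:302:2].T.round())
E
```

```text
292 4.0 196.5 [609.42 356.51  57.5 ] bar axis by robot 607.99 off 1.43
294 6.0 196.5 [609.34 350.72  57.5 ] bar axis by robot 607.96 off 1.38
296 6.0 196.5 [609.27 344.92  57.5 ] bar axis by robot 607.93 off 1.34
298 6.0 196.5 [609.19 339.13  57.5 ] bar axis by robot 607.9 off 1.29
300 6.0 196.5 [609.11 333.34  57.5 ] bar axis by robot 607.87 off 1.24
[0. 0. 0. 0. 0. 0. 1. 1. 1. 1.] [365.23465302 362.33653357 359.43848307 356.5405015 ] tail y robot 357.88291496591205
[[100.  98.  97.  98.  94.  93.  99. 101.  98.  94. 100. 102.  99.]
 [102. 101.  99.  99.  95.  94. 100. 101.  98.  95.  98.  99.  97.]
 [ 96.  96.  96.  99.  95.  94. 100. 101.  97.  94.  97. 103. 104.]
 [ 97.  96.  95.  94.  92.  94. 101. 101.  97.  94.  99. 103. 104.]]
```

>>> play_rows(
  rows=[
    {"delta_pos":[-1.0,0.065,0.23],"rot":[0,0,0],"jaw":0},
    {"delta_pos":[-1.0,0,0],"rot":[0,0,0],"jaw":0},
    {"delta_pos":[-0.7,0,0],"rot":[0,0,0],"jaw":0},
    {"delta_pos":[0,0,0],"rot":[0,0,0],"jaw":0},
    {"delta_pos":[0,0,0],"rot":[0,0,0],"jaw":0},
  ],
)

```text
time_s: 8.72
position: [608.2, 230.9, 37.8]
eef_rot: [180.0, -0.0, 89.7]
force: [-1.3, 0.4, -3.3]
width: 14.2
finger_force: 58.8
```

>>> play_rows(
  rows=[
    {"delta_pos":[-0.3,0,0],"rot":[0,0,0],"jaw":0},
    {"delta_pos":[-0.3,0,0],"rot":[0,0,0],"jaw":0},
    {"delta_pos":[-0.2,0,0],"rot":[0,0,0],"jaw":0},
    {"delta_pos":[0,0,0],"rot":[0,0,0],"jaw":0},
  ],
)

```text
time_s: 9.22
position: [608.0, 222.7, 37.7]
eef_rot: [-180.0, 0.0, 89.7]
force: [0.5, 0.6, -3.2]
width: 13.9
finger_force: 58.8
```

>>> play_rows(
  rows=[
    {"delta_pos":[-0.2,0,0],"rot":[0,0,0],"jaw":0},
    {"delta_pos":[-0.2,0,0],"rot":[0,0,0],"jaw":0},
    {"delta_pos":[0,0,0],"rot":[0,0,0],"jaw":0},
  ],
)

```text
time_s: 9.6
position: [608.0, 218.7, 37.7]
eef_rot: [-180.0, 0.0, 89.7]
force: [-0.2, -0.8, -2.5]
width: 14.0
finger_force: 58.8
```

>>> play_rows(
  rows=[
    {"delta_pos":[-0.2,0,0],"rot":[0,0,0],"jaw":0},
    {"delta_pos":[-0.2,0,0],"rot":[0,0,0],"jaw":0},
    {"delta_pos":[0,0,0],"rot":[0,0,0],"jaw":0},
  ],
)

```text
time_s: 9.98
position: [607.9, 214.7, 37.7]
eef_rot: [-180.0, 0.0, 89.7]
force: [1.2, -0.7, -3.2]
width: 14.0
finger_force: 58.8
```

>>> play_rows(
  rows=[
    {"delta_pos":[-0.25,0,0],"rot":[0,0,0],"jaw":0},
    {"delta_pos":[-0.25,0,0],"rot":[0,0,0],"jaw":0},
    {"delta_pos":[-0.25,0,0],"rot":[0,0,0],"jaw":0},
    {"delta_pos":[-0.25,0,0],"rot":[0,0,0],"jaw":0},
    {"delta_pos":[0,0,0],"rot":[0,0,0],"jaw":0},
  ],
)

```text
time_s: 10.6
position: [607.9, 204.6, 37.7]
eef_rot: [-180.0, 0.0, 89.7]
force: [0.2, 0.3, -2.3]
width: 14.3
finger_force: 58.8
```

```bash
cat > st.py <<'E'
from h import *
def st():
    s=arm.sense(); print({k:np.round(v,2).tolist() for k,v in s.items() if k in('time_s','position','eef_rot','force','ft_torque','width','finger_force')})
if __name__=="__main__":
    for k in range(3): st(); vision.get_image('top')
E
python3 st.py
```

```text
{'time_s': 10.6, 'position': [607.91, 204.63, 37.72], 'eef_rot': [-180.0, 0.0, 89.69], 'force': [0.18, 0.29, -2.32], 'ft_torque': [-0.0, -0.04, 0.01], 'finger_force': 58.84, 'width': 14.33}
{'time_s': 10.65, 'position': [607.93, 204.78, 37.71], 'eef_rot': [-180.0, -0.0, 89.7], 'force': [-0.11, -0.14, -2.59], 'ft_torque': [0.02, 0.02, 0.02], 'finger_force': 58.84, 'width': 14.15}
{'time_s': 10.7, 'position': [607.92, 204.88, 37.71], 'eef_rot': [-180.0, -0.0, 89.71], 'force': [0.6, -0.26, -3.64], 'ft_torque': [0.01, 0.04, 0.02], 'finger_force': 58.84, 'width': 13.94}
```

>>> play_rows(
  rows=[
    {"delta_pos":[-0.4,0,0],"rot":[0,0,0],"jaw":0},
    {"delta_pos":[-0.4,0,0],"rot":[0,0,0],"jaw":0},
    {"delta_pos":[-0.4,0,0],"rot":[0,0,0],"jaw":0},
    {"delta_pos":[-0.4,0,0],"rot":[0,0,0],"jaw":0},
    {"delta_pos":[-0.4,0,0],"rot":[0,0,0],"jaw":0},
    {"delta_pos":[0,0,0],"rot":[0,0,0],"jaw":0},
  ],
)

```text
time_s: 11.5
position: [607.8, 184.5, 37.7]
eef_rot: [-180.0, 0.0, 89.7]
force: [-0.3, -1.0, -1.7]
width: 13.9
finger_force: 58.8
```

```bash
python3 st.py
```

```text
{'time_s': 11.5, 'position': [607.82, 184.49, 37.72], 'eef_rot': [-180.0, 0.0, 89.69], 'force': [-0.31, -1.0, -1.7], 'ft_torque': [0.07, 0.01, 0.03], 'finger_force': 58.84, 'width': 13.95}
{'time_s': 11.55, 'position': [607.83, 184.74, 37.74], 'eef_rot': [180.0, -0.01, 89.7], 'force': [0.56, 0.61, -3.45], 'ft_torque': [-0.02, -0.03, 0.0], 'finger_force': 58.84, 'width': 14.63}
{'time_s': 11.6, 'position': [607.85, 184.88, 37.73], 'eef_rot': [180.0, -0.01, 89.71], 'force': [-0.22, -0.45, -3.31], 'ft_torque': [0.05, 0.01, 0.0], 'finger_force': 58.84, 'width': 14.38}
```

Still no force. I'll go on to about 70 mm in.

>>> play_rows(
  rows=[
    {"delta_pos":[-0.4,0,0],"rot":[0,0,0],"jaw":0},
    {"delta_pos":[-0.4,0,0],"rot":[0,0,0],"jaw":0},
    {"delta_pos":[-0.4,0,0],"rot":[0,0,0],"jaw":0},
    {"delta_pos":[-0.4,0,0],"rot":[0,0,0],"jaw":0},
    {"delta_pos":[0,0,0],"rot":[0,0,0],"jaw":0},
  ],
)

```text
time_s: 12.28
position: [607.7, 168.5, 37.7]
eef_rot: [-180.0, 0.0, 89.7]
force: [-0.4, -0.1, -3.5]
width: 14.2
finger_force: 58.8
```

>>> play_rows(
  rows=[
    {"delta_pos":[-0.4,0,0],"rot":[0,0,0],"jaw":0},
    {"delta_pos":[-0.4,0,0],"rot":[0,0,0],"jaw":0},
    {"delta_pos":[-0.4,0,0],"rot":[0,0,0],"jaw":0},
    {"delta_pos":[-0.2,0,0],"rot":[0,0,0],"jaw":0},
    {"delta_pos":[0,0,0],"rot":[0,0,0],"jaw":0},
    {"delta_pos":[0,0,0],"rot":[0,0,0],"jaw":0},
  ],
)

```text
time_s: 13.02
position: [607.7, 155.0, 37.7]
eef_rot: [180.0, -0.0, 89.7]
force: [0.2, 0.3, -2.7]
width: 14.5
finger_force: 58.8
```

```bash
python3 st.py; python3 - <<'E'
from h import *
im=vision.get_image("side")[0]; cv2.imwrite("pics/s3.png",cv2.resize(im[170:270,250:350,::-1],None,fx=5,fy=5,interpolation=cv2.INTER_CUBIC))
E
```

```text
{'time_s': 13.02, 'position': [607.69, 154.96, 37.74], 'eef_rot': [180.0, -0.01, 89.72], 'force': [0.22, 0.32, -2.71], 'ft_torque': [0.05, 0.04, 0.0], 'finger_force': 58.84, 'width': 14.46}
{'time_s': 13.08, 'position': [607.63, 154.97, 37.7], 'eef_rot': [-180.0, -0.0, 89.72], 'force': [0.25, -0.03, -3.31], 'ft_torque': [-0.01, -0.06, -0.07], 'finger_force': 58.84, 'width': 13.96}
{'time_s': 13.12, 'position': [607.63, 155.04, 37.69], 'eef_rot': [-180.0, -0.01, 89.72], 'force': [-0.04, -0.26, -2.71], 'ft_torque': [-0.04, 0.04, 0.02], 'finger_force': 58.84, 'width': 14.18}
```

View pics/s3.png

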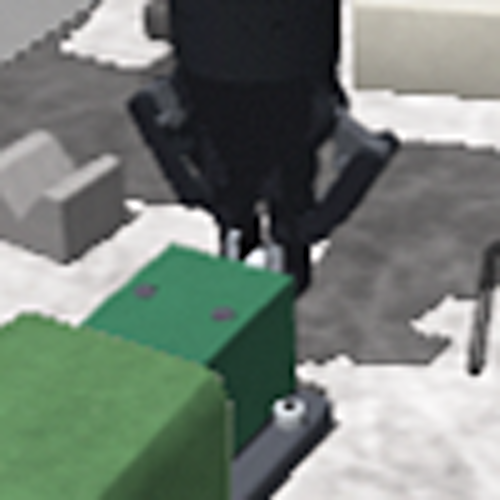

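Side view: the bar enters the mouth under the gripper, and the wrist forces are near zero. I'll release it here.

>>> play_rows(
  rows=[
    {"delta_pos":[0,0,0],"rot":[0,0,0],"jaw":25},
    {"delta_pos":[0,0,0],"rot":[0,0,0],"jaw":50},
    {"delta_pos":[0,0,0],"rot":[0,0,0],"jaw":50},
    {"delta_pos":[0,0,0],"rot":[0,0,0],"jaw":50},
    {"delta_pos":[0,0,0],"rot":[0,0,0],"jaw":50},
    {"delta_pos":[0,0,0],"rot":[0,0,0],"jaw":50},
  ],
)

```text
time_s: 13.98
position: [607.7, 154.9, 37.7]
eef_rot: [-180.0, -0.0, 89.7]
force: [-0.6, 0.1, -0.4]
width: 42.6
finger_force: 0.0
```

>>> play_rows(
  rows=[
    {"delta_pos":[1.5,0,0],"rot":[0,0,0],"jaw":50},
    {"delta_pos":[2.5,0,0],"rot":[0,0,0],"jaw":50},
    {"delta_pos":[2.5,0,0],"rot":[0,0,0],"jaw":50},
    {"delta_pos":[2.0,0,0.35],"rot":[0,0,0],"jaw":50},
    {"delta_pos":[0,0,0],"rot":[0,0,0],"jaw":50},
    {"delta_pos":[0,0,0],"rot":[0,0,0],"jaw":50},
  ],
)

```text
time_s: 14.72
position: [607.8, 239.7, 33.9]
eef_rot: [-180.0, 0.0, 89.7]
force: [-0.3, -1.1, -0.4]
width: 42.8
finger_force: 0.0
```

```bash
python3 - <<'E'
from st import *
ims=[]
for k in range(2): st(); vision.get_image('top')
im=vision.get_image("side")[0]; cv2.imwrite("pics/s4.png",cv2.resize(im[170:270,240:350,::-1],None,fx=5,fy=5,interpolation=cv2.INTER_CUBIC))
Z=np.nanmedian([cloud("top")[2] for k in range(4)],0); print(Z[190:204,286:306:2,2].round())
E
```

```text
{'time_s': 14.72, 'position': [607.77, 239.67, 33.87], 'eef_rot': [-179.97, 0.04, 89.73], 'force': [-0.28, -1.1, -0.36], 'ft_torque': [-0.06, 0.01, -0.02], 'finger_force': 0.0, 'width': 42.84}
{'time_s': 14.78, 'position': [607.88, 239.34, 33.99], 'eef_rot': [-179.97, 0.03, 89.69], 'force': [-1.09, -0.03, 0.27], 'ft_torque': [0.02, -0.01, 0.0], 'finger_force': 0.0, 'width': 42.52}
[[ 0.  2.  0. -1.  2. -2.  1. -1.  1. -0.]
 [ 0.  1.  2. -3. -1.  3. -0. -1.  1.  0.]
 [-1. -0. -0. -1. -0.  0.  2. -2.  0.  0.]
 [-1.  0.  0. -1. -0.  2.  1. -1.  0.  3.]
 [ 1.  1. -1. -1. -0.  0.  4.  0.  1.  0.]
 [-0.  0. -2.  1. -1.  0.  2. -0. -0. -1.]
 [ 1.  2.  0. -1. -1.  0.  3.  1.  0.  1.]
 [-0.  0.  1. -0.  0. -0.  1.  0. -0.  0.]
 [ 1.  0. -2. -0. -1. -0. -0.  0.  2.  0.]
 [ 2.  1.  0.  1.  1.  1.  0. -0.  1.  1.]
 [ 2. -0. -1.  3. -1.  1.  1.  2.  2.  1.]
 [ 2.  1.  0.  1.  0.  2. -0. -0. -1.  0.]
 [ 0.  0.  1.  0.  1.  2. -0.  1.  1. -0.]
 [ 1.  0.  1.  2.  0.  1.  1. -1. -0. -1.]]
```

View pics/s4.png

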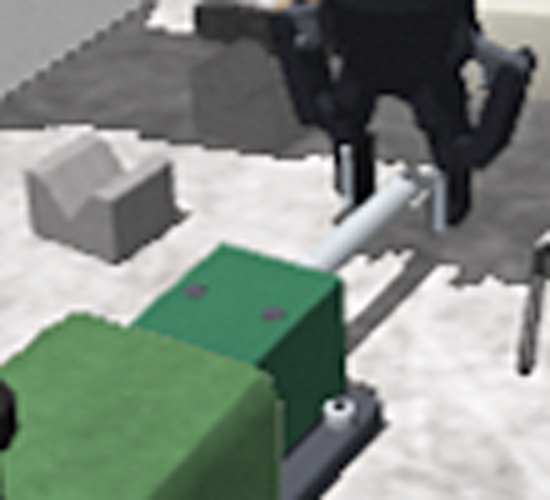

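The bar sits in the bore with its tail between the open fingers. I'll tilt the tool to match the droop and grip.

>>> play_rows(
  rows=[
    {"delta_pos":[0,0,0],"rot":[0,-0.022,0],"jaw":50},
    {"delta_pos":[0,0,0],"rot":[0,0,0],"jaw":25},
    {"delta_pos":[0,0,0],"rot":[0,0,0],"jaw":20},
    {"delta_pos":[0,0,0],"rot":[0,0,0],"jaw":15},
    {"delta_pos":[0,0,0],"rot":[0,0,0],"jaw":8},
    {"delta_pos":[0,0,0],"rot":[0,0,0],"jaw":0},
    {"delta_pos":[0,0,0],"rot":[0,0,0],"jaw":0},
    {"delta_pos":[0,0,0],"rot":[0,0,0],"jaw":0},
  ],
)

```text
time_s: 16.08
position: [608.2, 240.0, 34.3]
eef_rot: [180.0, 1.2, 89.7]
force: [0.7, 1.6, 0.5]
width: 14.1
finger_force: 58.5
```

```bash
python3 st.py
```

```text
{'time_s': 16.08, 'position': [608.16, 240.0, 34.26], 'eef_rot': [179.99, 1.24, 89.72], 'force': [0.73, 1.64, 0.48], 'ft_torque': [0.31, -0.13, 0.05], 'finger_force': 58.52, 'width': 14.07}
{'time_s': 16.12, 'position': [608.15, 240.01, 34.26], 'eef_rot': [179.99, 1.24, 89.71], 'force': [0.26, 1.2, 0.1], 'ft_torque': [0.31, -0.08, 0.08], 'finger_force': 58.52, 'width': 13.76}
{'time_s': 16.18, 'position': [608.15, 240.03, 34.25], 'eef_rot': [179.99, 1.25, 89.72], 'force': [0.16, 0.88, 0.66], 'ft_torque': [0.29, -0.05, 0.01], 'finger_force': 58.52, 'width': 14.17}
```

>>> play_rows(
  rows=[
    {"delta_pos":[0,0,-0.12],"rot":[0,0.007,0],"jaw":0},
    {"delta_pos":[0,0,-0.12],"rot":[0,0.008,0],"jaw":0},
    {"delta_pos":[0,0,0],"rot":[0,0,0],"jaw":0},
  ],
)

```text
time_s: 16.6
position: [608.0, 239.7, 36.6]
eef_rot: [-180.0, 0.4, 89.7]
force: [1.6, 0.9, -1.0]
width: 14.2
finger_force: 58.6
```

```bash
python3 st.py
```

```text
{'time_s': 16.6, 'position': [608.02, 239.65, 36.63], 'eef_rot': [-179.99, 0.4, 89.69], 'force': [1.56, 0.87, -1.02], 'ft_torque': [0.32, -0.08, -0.01], 'finger_force': 58.57, 'width': 14.19}
{'time_s': 16.65, 'position': [607.99, 239.68, 36.59], 'eef_rot': [-179.99, 0.41, 89.7], 'force': [-0.16, 1.23, -0.81], 'ft_torque': [0.17, -0.06, 0.08], 'finger_force': 58.57, 'width': 14.01}
{'time_s': 16.7, 'position': [608.0, 239.7, 36.55], 'eef_rot': [-179.99, 0.41, 89.7], 'force': [0.32, 0.9, -1.3], 'ft_torque': [0.19, -0.05, 0.03], 'finger_force': 58.57, 'width': 13.91}
```

>>> play_rows(
  rows=[
    {"delta_pos":[0,0,-0.1],"rot":[0,0.007,0],"jaw":0},
    {"delta_pos":[0,0,0],"rot":[0,0,0],"jaw":0},
    {"delta_pos":[0,0,0],"rot":[0,0,0],"jaw":0},
  ],
)

```text
time_s: 17.12
position: [608.0, 239.7, 37.5]
eef_rot: [-180.0, 0.0, 89.7]
force: [0.5, -0.1, -0.8]
width: 14.1
finger_force: 58.6
```

```bash
python3 st.py
```

```text
{'time_s': 17.12, 'position': [607.98, 239.73, 37.52], 'eef_rot': [-179.99, 0.02, 89.7], 'force': [0.53, -0.12, -0.8], 'ft_torque': [0.02, -0.03, 0.03], 'finger_force': 58.59, 'width': 14.14}
{'time_s': 17.18, 'position': [607.98, 239.75, 37.51], 'eef_rot': [-179.99, 0.02, 89.71], 'force': [1.13, -0.56, -1.42], 'ft_torque': [-0.01, -0.03, -0.0], 'finger_force': 58.59, 'width': 14.04}
{'time_s': 17.23, 'position': [607.94, 239.74, 37.49], 'eef_rot': [-179.99, 0.02, 89.71], 'force': [0.5, 0.49, -1.61], 'ft_torque': [0.03, -0.06, 0.03], 'finger_force': 58.59, 'width': 14.14}
```

>>> play_rows(
  rows=[
    {"delta_pos":[-0.2,0,0],"rot":[0,0,0],"jaw":0},
    {"delta_pos":[-0.3,0,0],"rot":[0,0,0],"jaw":0},
    {"delta_pos":[-0.3,0,0],"rot":[0,0,0],"jaw":0},
    {"delta_pos":[-0.3,0,0],"rot":[0,0,0],"jaw":0},
    {"delta_pos":[-0.3,0,0],"rot":[0,0,0],"jaw":0},
  ],
)

```text
time_s: 17.9
position: [608.0, 225.7, 37.6]
eef_rot: [180.0, -0.0, 89.7]
force: [1.1, 1.7, -0.8]
width: 13.7
finger_force: 58.6
```

>>> play_rows(
  rows=[
    {"delta_pos":[-0.3,0,0],"rot":[0,0,0],"jaw":0},
    {"delta_pos":[-0.3,0,0],"rot":[0,0,0],"jaw":0},
    {"delta_pos":[-0.3,0,0],"rot":[0,0,0],"jaw":0},
    {"delta_pos":[-0.3,0,0],"rot":[0,0,0],"jaw":0},
    {"delta_pos":[-0.3,0,0],"rot":[0,0,0],"jaw":0},
    {"delta_pos":[-0.2,0,0],"rot":[0,0,0],"jaw":0},
  ],
)

```text
time_s: 18.65
position: [607.9, 208.8, 37.6]
eef_rot: [180.0, -0.0, 89.7]
force: [0.1, 2.0, -0.9]
width: 14.0
finger_force: 58.6
```

```bash
python3 st.py
```

```text
{'time_s': 18.65, 'position': [607.95, 208.78, 37.63], 'eef_rot': [180.0, -0.01, 89.71], 'force': [0.08, 2.02, -0.93], 'ft_torque': [0.37, 0.04, -0.01], 'finger_force': 58.59, 'width': 13.99}
{'time_s': 18.7, 'position': [607.94, 208.55, 37.62], 'eef_rot': [180.0, 0.01, 89.7], 'force': [0.24, 0.76, -1.28], 'ft_torque': [0.19, -0.0, 0.02], 'finger_force': 58.6, 'width': 14.0}
{'time_s': 18.75, 'position': [607.99, 208.54, 37.63], 'eef_rot': [179.99, 0.02, 89.7], 'force': [0.56, 0.46, -0.27], 'ft_torque': [0.08, -0.02, -0.01], 'finger_force': 58.6, 'width': 13.72}
```

>>> play_rows(
  rows=[
    {"delta_pos":[-0.2,0,0],"rot":[0,0,0],"jaw":0},
    {"delta_pos":[-0.2,0,0],"rot":[0,0,0],"jaw":0},
    {"delta_pos":[-0.2,0,0],"rot":[0,0,0],"jaw":0},
    {"delta_pos":[-0.1,0,0],"rot":[0,0,0],"jaw":0},
    {"delta_pos":[-0.1,0,0],"rot":[0,0,0],"jaw":0},
    {"delta_pos":[-0.1,0,0],"rot":[0,0,0],"jaw":0},
  ],
)

```text
time_s: 19.55
position: [607.9, 199.9, 37.6]
eef_rot: [180.0, -0.0, 89.7]
force: [0.4, 1.6, -1.3]
width: 14.0
finger_force: 58.6
```

>>> play_rows(
  rows=[
    {"delta_pos":[-0.08,0,0],"rot":[0,0,0],"jaw":0},
    {"delta_pos":[-0.08,0,0],"rot":[0,0,0],"jaw":0},
    {"delta_pos":[-0.08,0,0],"rot":[0,0,0],"jaw":0},
  ],
)

```text
time_s: 19.92
position: [607.9, 197.5, 37.6]
eef_rot: [180.0, -0.0, 89.7]
force: [0.8, 1.8, -1.0]
width: 13.6
finger_force: 58.6
```

>>> play_rows(
  rows=[
    {"delta_pos":[-0.08,0,0],"rot":[0,0,0],"jaw":0},
    {"delta_pos":[-0.08,0,0],"rot":[0,0,0],"jaw":0},
    {"delta_pos":[-0.08,0,0],"rot":[0,0,0],"jaw":0},
  ],
)

```text
time_s: 20.3
position: [607.9, 195.1, 37.6]
eef_rot: [180.0, -0.0, 89.7]
force: [0.0, 1.7, 0.6]
width: 13.8
finger_force: 58.6
```

>>> play_rows(
  rows=[
    {"delta_pos":[-0.08,0,0],"rot":[0,0,0],"jaw":0},
    {"delta_pos":[-0.08,0,0],"rot":[0,0,0],"jaw":0},
    {"delta_pos":[-0.08,0,0],"rot":[0,0,0],"jaw":0},
  ],
)

```text
time_s: 20.68
position: [607.9, 192.7, 37.6]
eef_rot: [180.0, -0.0, 89.7]
force: [-0.0, 2.3, -0.3]
width: 14.0
finger_force: 58.6
```

>>> play_rows(
  rows=[
    {"delta_pos":[-0.08,0,0],"rot":[0,0,0],"jaw":0},
    {"delta_pos":[-0.08,0,0],"rot":[0,0,0],"jaw":0},
    {"delta_pos":[-0.08,0,0],"rot":[0,0,0],"jaw":0},
  ],
)

```text
time_s: 21.05
position: [607.9, 190.3, 37.6]
eef_rot: [180.0, -0.0, 89.7]
force: [-0.5, 2.3, -0.5]
width: 13.7
finger_force: 58.6
```

>>> play_rows(
  rows=[
    {"delta_pos":[-0.08,0,0],"rot":[0,0,0],"jaw":0},
    {"delta_pos":[-0.08,0,0],"rot":[0,0,0],"jaw":0},
    {"delta_pos":[-0.08,0,0],"rot":[0,0,0],"jaw":0},
  ],
)

```text
time_s: 21.42
position: [607.9, 187.9, 37.6]
eef_rot: [180.0, -0.0, 89.7]
force: [-0.1, 2.7, 0.3]
width: 14.3
finger_force: 58.6
```

>>> play_rows(
  rows=[
    {"delta_pos":[-0.08,0,0],"rot":[0,0,0],"jaw":0},
    {"delta_pos":[-0.08,0,0],"rot":[0,0,0],"jaw":0},
    {"delta_pos":[-0.08,0,0],"rot":[0,0,0],"jaw":0},
  ],
)

```text
time_s: 21.8
position: [607.8, 185.5, 37.6]
eef_rot: [180.0, -0.0, 89.7]
force: [-0.2, 2.2, 0.0]
width: 14.1
finger_force: 58.6
```

>>> play_rows(
  rows=[
    {"delta_pos":[-0.08,0,0],"rot":[0,0,0],"jaw":0},
    {"delta_pos":[-0.08,0,0],"rot":[0,0,0],"jaw":0},
    {"delta_pos":[-0.08,0,0],"rot":[0,0,0],"jaw":0},
  ],
)

```text
time_s: 22.18
position: [607.8, 183.1, 37.6]
eef_rot: [180.0, -0.0, 89.7]
force: [-0.5, 2.0, 0.9]
width: 14.0
finger_force: 58.6
```

>>> play_rows(
  rows=[
    {"delta_pos":[-0.08,0,0],"rot":[0,0,0],"jaw":0},
    {"delta_pos":[-0.08,0,0],"rot":[0,0,0],"jaw":0},
    {"delta_pos":[-0.08,0,0],"rot":[0,0,0],"jaw":0},
  ],
)

```text
time_s: 22.55
position: [607.8, 180.7, 37.6]
eef_rot: [180.0, -0.0, 89.7]
force: [1.2, 2.2, 0.6]
width: 14.0
finger_force: 58.6
```

>>> play_rows(
  rows=[
    {"delta_pos":[-0.08,0,0],"rot":[0,0,0],"jaw":0},
    {"delta_pos":[-0.08,0,0],"rot":[0,0,0],"jaw":0},
    {"delta_pos":[-0.08,0,0],"rot":[0,0,0],"jaw":0},
  ],
)

```text
time_s: 22.92
position: [607.8, 178.3, 37.6]
eef_rot: [180.0, -0.0, 89.7]
force: [-0.5, 1.5, 1.5]
width: 14.0
finger_force: 58.6
```

>>> play_rows(
  rows=[
    {"delta_pos":[-0.08,0,0],"rot":[0,0,0],"jaw":0},
    {"delta_pos":[-0.08,0,0],"rot":[0,0,0],"jaw":0},
    {"delta_pos":[-0.08,0,0],"rot":[0,0,0],"jaw":0},
  ],
)

```text
time_s: 23.3
position: [607.8, 175.9, 37.6]
eef_rot: [180.0, -0.0, 89.7]
force: [-0.1, 2.3, 0.1]
width: 14.2
finger_force: 58.6
```

>>> play_rows(
  rows=[
    {"delta_pos":[-0.08,0,0],"rot":[0,0,0],"jaw":0},
    {"delta_pos":[-0.08,0,0],"rot":[0,0,0],"jaw":0},
    {"delta_pos":[-0.08,0,0],"rot":[0,0,0],"jaw":0},
  ],
)

```text
time_s: 23.68
position: [607.7, 173.7, 37.6]
eef_rot: [-180.0, -0.0, 89.7]
force: [0.8, 4.9, 0.3]
width: 13.9
finger_force: 58.6
```

>>> play_rows(
  rows=[
    {"delta_pos":[-0.05,0,0],"rot":[0,0,0],"jaw":0},
    {"delta_pos":[0,0,0],"rot":[0,0,0],"jaw":0},
  ],
)

```text
time_s: 23.92
position: [607.8, 173.7, 37.7]
eef_rot: [-180.0, -0.1, 89.7]
force: [1.0, 4.7, 0.0]
width: 14.0
finger_force: 58.6
```

>>> play_rows(
  rows=[
    {"delta_pos":[-0.05,0,0],"rot":[0,0,0],"jaw":0},
    {"delta_pos":[0,0,0],"rot":[0,0,0],"jaw":0},
  ],
)

```text
time_s: 24.18
position: [607.7, 173.7, 37.6]
eef_rot: [-180.0, -0.1, 89.7]
force: [0.1, 5.9, 0.1]
width: 14.3
finger_force: 58.5
```

```bash
python3 st.py
```

```text
{'time_s': 24.18, 'position': [607.74, 173.69, 37.63], 'eef_rot': [-180.0, -0.13, 89.74], 'force': [0.15, 5.92, 0.06], 'ft_torque': [1.35, -0.06, -0.02], 'finger_force': 58.54, 'width': 14.34}
{'time_s': 24.22, 'position': [607.78, 173.7, 37.64], 'eef_rot': [-180.0, -0.13, 89.75], 'force': [0.11, 5.97, 0.06], 'ft_torque': [1.32, -0.08, -0.02], 'finger_force': 58.54, 'width': 14.14}
{'time_s': 24.28, 'position': [607.78, 173.72, 37.68], 'eef_rot': [180.0, -0.13, 89.75], 'force': [0.47, 7.42, 0.15], 'ft_torque': [1.36, -0.03, -0.04], 'finger_force': 58.54, 'width': 13.91}
```

The bar has stopped at y = 173.7 while the command went about 1.2 mm further and the force rose to 6 N, so this is the stop. I'll relax the push and release.

>>> play_rows(
  rows=[
    {"delta_pos":[0.08,0,0],"rot":[0,0,0],"jaw":0},
    {"delta_pos":[0,0,0],"rot":[0,0,0],"jaw":0},
    {"delta_pos":[0,0,0],"rot":[0,0,0],"jaw":25},
    {"delta_pos":[0,0,0],"rot":[0,0,0],"jaw":50},
    {"delta_pos":[0,0,0],"rot":[0,0,0],"jaw":50},
    {"delta_pos":[0,0,0],"rot":[0,0,0],"jaw":50},
  ],
)

```text
time_s: 25.08
position: [607.7, 173.0, 37.5]
eef_rot: [-180.0, 0.0, 89.7]
force: [-0.0, 1.3, 0.6]
width: 42.7
finger_force: 0.0
```

```bash
python3 st.py
```

```text
{'time_s': 25.08, 'position': [607.68, 173.01, 37.53], 'eef_rot': [-179.99, 0.02, 89.7], 'force': [-0.03, 1.29, 0.61], 'ft_torque': [-0.02, -0.03, 0.01], 'finger_force': 0.0, 'width': 42.69}
{'time_s': 25.12, 'position': [607.7, 173.09, 37.55], 'eef_rot': [-179.99, 0.02, 89.7], 'force': [-0.05, -0.12, -0.23], 'ft_torque': [0.03, -0.02, 0.01], 'finger_force': 0.0, 'width': 43.03}
{'time_s': 25.18, 'position': [607.72, 173.18, 37.57], 'eef_rot': [-180.0, 0.01, 89.7], 'force': [0.47, -0.21, 0.6], 'ft_torque': [-0.01, -0.03, -0.02], 'finger_force': 0.0, 'width': 42.89}
```

>>> play_rows(
  rows=[
    {"delta_pos":[0,0,-1.0],"rot":[0,0,0],"jaw":50},
    {"delta_pos":[0,0,-2.5],"rot":[0,0,0],"jaw":50},
    {"delta_pos":[0,0,-4],"rot":[0,0,0],"jaw":50},
    {"delta_pos":[0,0,-4],"rot":[0,0,0],"jaw":50},
    {"delta_pos":[3,-4,-2],"rot":[0,0,0],"jaw":50},
    {"delta_pos":[3,-5,0],"rot":[0,0,0],"jaw":50},
    {"delta_pos":[3,-5,0],"rot":[0,0,0],"jaw":50},
    {"delta_pos":[0,0,0],"rot":[0,0,0],"jaw":50},
    {"delta_pos":[0,0,0],"rot":[0,0,0],"jaw":50},
  ],
)

```text
time_s: 26.35
position: [468.8, 264.3, 173.5]
eef_rot: [179.9, -0.0, 89.8]
force: [0.3, -1.2, 0.9]
width: 42.7
finger_force: 0.0
```

```bash
python3 - <<'E'
from st import *
st()
im,d,P,K,T=cloud("top")
for t in("side","top"):
    i=vision.get_image(t)[0]
    print(t,[(np.round(r["bbox"]),round(r["confidence"],2)) for r in find_in("bar",t)[:2]])
    if t=="side": cv2.imwrite("pics/s5.png",cv2.resize(i[150:290,230:400,::-1],None,fx=4,fy=4,interpolation=cv2.INTER_CUBIC))
print(P[190:204,340:374:3,2].round())
E
```

```text
{'time_s': 26.35, 'position': [468.78, 264.33, 173.5], 'eef_rot': [179.9, -0.02, 89.75], 'force': [0.29, -1.18, 0.93], 'ft_torque': [0.01, -0.03, 0.05], 'finger_force': 0.0, 'width': 42.68}
side [(array([298., 216., 314., 223.]), 0.39)]
top [(array([351., 194., 375., 196.]), 0.66)]
[[ 3.  1.  3.  4.  3.  5.  1.  2. -3. -1. 22. 76.]
 [-3.  1. -0.  1. -0. -0. -1.  1. -1. -1. 23. 74.]
 [-1.  0.  2. -1. -0. -3. -2. -2. -0.  3. 18. 73.]
 [-0.  1. -1. -1. -2.  4. 54. 56. 58. 56. 56. 75.]
 [ 2. -3.  3. -0. 60. 58. 61. 60. 58. 60. 63. 74.]
 [ 3.  2. -1.  1. 63. 58. 61. 61. 61. 60. 61. 74.]
 [-4.  2.  0.  3. 60. 63. 60. 61. 62. 62. 61. 78.]
 [-3. -0. -2. -1. 61. 64. 61. 63. 63. 60. 62. 75.]
 [-0.  2.  2.  3. 58. 58. 62. 59. 58. 55. 57. 74.]
 [-3.  2.  4.  2.  1. -2.  0. -3.  2. -2. 15. 76.]
 [-0.  2.  1. -2. -1.  0.  2.  3. -0.  0. 18. 78.]
 [ 1.  0.  1. -2. -2. -1. -3.  2.  0. -1. 12. 78.]
 [ 1.  2.  2. -1. -2. -4. -1. -2.  5.  2. 14. 75.]
 [-2. -1.  4.  2. -2.  1.  1. -3. -1.  1. 16. 74.]]
```

View pics/s5.png

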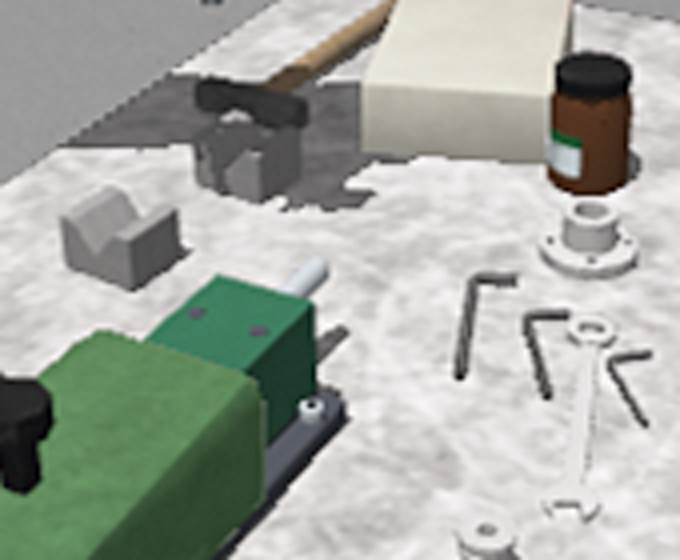

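Side view: the bar's tail stands about 64 mm out of the mouth, in line with the bore. The arm is clear and the bystanders are where they were.

```bash
python3 -c "
from rig import job
print(job.sign_off())"
```

```text
the job is handed in; nothing more can be done
None
```

The job is handed in, with no verdict shown: the bar was released about 70 mm in, regripped near its tail and pushed until a 6 N rise about 136 mm deep, which I took to be the depth stop, then let go there with the arm clear.

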